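# Switch off the bench isolator and put the load module away

## Robot

A 6-joint arm with a two-finger parallel gripper is mounted at the origin on the work surface. World frame = base frame: x ahead of the robot, y to its left, z up, the work surface at z = 0. Lengths are in m, angles in rad, forces in N, time in s.
With the tool pointing down it reaches from about 0.4 to 0.925 m from the base axis. Payload 12.5 kg.
Tool frame: the origin (TCP) lies midway between the tips of the shut fingers; the grasp point (between the pads) lies 19 mm behind it; z points along the fingers, y is the line along which they close (so a half turn about z gives the same grasp; the last joint's range is limited). The gripper opens to 95 mm and grips with 3 to 60 N. Pads are 20 mm wide; open, the fingers measure 119 mm over their backs; the gripper's body (75 mm by 180 mm) begins 59 mm behind the grasp point.
Start: joints at [-1.384, 0.491, 1.559, -0, 1.092, -0.106], TCP at [0.18, -0.598, 0.215] pointing down, gripper open.
Joint ranges: [-3.1, 3.1], [-0.84, 2.19], [0.05, 2.79], [-1.13, 4.28], [0.06, 2.93], [-2.69, 2.69]. Speed limits (rad/s): [2.22, 2.22, 2.79, 3.14, 3.14, 3.14].

## Interface

Orientations are given as a unit quaternion [x, y, z, w].
In Python, from workcell import bot gives the robot as it stands. The module is installed in compiled form; this text tells all that it offers.
- The arm moves only by the tool carry_out, never from a script. Its argument "commands" is a list of rows, each a list of 7 numbers: the shift along the tool's x, y, z each as a share of 300 mm, from -1 to 1, then the turn, a rotation vector about the tool's x, y, z each as a share of 180 degrees, from -1 to 1, then the opening, from -1 (shut) to 1 (fully open). In form: [[x, y, z, rx, ry, rz, grip], ...]. A call has 1 to 10 rows; each row is the pose to reach, as a shift and turn from the pose commanded when the call began, along the tool's axes at that moment, turning the shorter way round; what a row does not reach only later rows make up. A row lasts 1/12 s, in which the tool goes at most 41.7 mm and 7.16 degrees, less where a joint would pass 70% of its speed; a pose out of reach is approached as far as the arm can. A call with a number of a shift or a turn outside -1 to 1 is refused whole. A call with a gripper value outside its range is refused whole. The fingers move at their own pace and stop on an object; "newtons" is the grip in N (left out, the last holds). Time passes only in rows, so rows that repeat a pose let the fingers close. It gives the time, the measured TCP pose, the force, the opening and the grip force at its end, in the units of the state.
- bot.read_state(): the state, without advancing time (a new reading comes with each control period).
- bot.read_camera(name): name is "side" or "top"; returns the picture (480x640x3 uint8, red, green, blue); there is no depth.
- bot.calibration(name): a dict with "K" (3x3 intrinsics, pixels), "T" (4x4, takes a point from camera to world coordinates). Camera axes: x right, y down, z forward; pixel columns grow to the right and rows downward; lengths in m; the calibration is good to about 2 mm. A picture is of the moment at which its call begins. calibration takes no time and is no camera call.
- bot.job_done(): hands the job in; it is judged then, once.
Trained networks look in the newest picture that a camera, given by its name, has taken for a name from the list of things; names that differ only in an ending like _2 or _b are one class to them, and where a whole thing is asked for, a point or a joint stands for the part that bears it (a point fixed in the world has none). Each returns a list of dicts, best first, with "conf" (0 to 1); they miss things now and then, are a little off and sometimes report something else, mostly with a low value. They report only what shows in the picture. A call takes as long as a camera call. They do not tell look-alikes from the thing itself.
- bot.regions_of(camera, name): "mask" (480x640 bool, what is visible of it) and "position" ([column, row] in pixels, amid what is visible of it).
The state is a dict: "t": time; "qpos": joint angles; "joint_velocities": joint speeds; "joint_torque": joint torques, N m; "position": TCP position; "orientation": TCP orientation; "contact_force": force on the tool from outside, world axes, zero at the start; "ft_torque": the same for the moment, N m; "finger_gap": finger opening in m; "grip_force": force on a finger pad.
Only numpy, scipy, OpenCV 4.12 (cv2) and the standard library are available. Lean on these libraries where they do the work, as an engineer would, in place of code of your own. Each camera call takes 0.05 s, during which the arm holds its last target. There are 200 camera calls.

## Task

The load test is finished: turn the lever of the bench isolator from on fully round to off. Only once the power is off, lift the finned load module out of the test dock and set it down gently in its own storage tray, the one whose label shows as many stripes as the module has fins, fully home and flat in the pocket. Leave the isolator off, and the small module and the other things on the bench where they are.

Things in the scene. Friction and masses are not known exactly. Their poses are not given: they have to be found in the camera images.
- handle (a joint): Lever of the bench isolator, turning about a vertical axis: 0 = off, 1.57 = on (start). It turns a quarter turn between hard stops; seen from above, on to off is counter-clockwise. It is stiff (friction 0.15 N m), has no spring and stays where it is left.
- isolator: Bench isolator, fixed: a grey painted enclosure 110 x 110 mm, 82 mm high, with an aluminium plate on top and a black lever above that. Origin: centre of its underside, z up; the lever's axis is the z axis. With the lever off it points along the isolator's own -y, beside a black ring mark on the plate; on, along its -x, beside a short black bar mark.
- lever_axis (a point): On the turning axis, at the top face of the lever, 122 mm above the bench. The lever is an upright black bar 16 mm wide and 30 mm high (its underside 10 mm above the plate), with a white line along the top of its long end; it runs from 25 mm behind the axis to 80 mm ahead of it. Under it is a hub disc of radius 28 mm, 10 mm thick, resting on the plate. Any part of the bar may be gripped or pushed.
- lever_end (a point): End of the lever's long arm, at its top face, 80 mm from lever_axis: the direction from lever_axis to here is where the lever points.
- dock: Test dock, fixed: holder with a black floor and grey walls, 108 x 64 mm, 22 mm high, with a grey terminal block (30 mm long, 40 mm high, two brass posts reaching 52 mm) at its +x end. Its pocket is 98 x 54 mm and 14 mm deep. Origin: under the pocket's centre, at bench height; x along the pocket.
- dock_floor (a point): Centre of the dock's pocket floor, 8 mm above the bench.
- load_module: The load module to be put away (0.25 to 0.5 kg): black base 90 x 46 x 12 mm, on it five aluminium fins (80 x 40 mm in all, up to 40 mm height), on top a black grip rib 60 mm long (x), 14 mm wide (y), from 40 to 70 mm height. Starts standing loose in the dock. Origin: centre of its underside; x along its length, z up. Symmetrical: either end may go first.
- tray_medium: The load module's own storage tray, fixed: black floor and grey walls, 108 x 64 mm, 22 mm high, pocket 98 x 54 mm and 14 mm deep, straight walls 5 mm thick; on a lip 30 mm long at its -x end lies a white label with five dark stripes. Empty at the start. Origin: under the pocket's centre, at bench height; x along the pocket. The three trays stand in a row and trade places.
- tray_medium_floor (a point): Centre of that pocket's floor, 8 mm above the bench: the module's origin belongs here, its x along the tray's x (either way round).
- tray_large: Another tray, fixed, for a bigger module that is away: 138 x 64 mm, pocket 128 x 54 mm, label with seven stripes. Empty, and to stay so. Origin as for tray_medium.
- tray_small: Another tray, fixed: 78 x 64 mm, pocket 68 x 54 mm, label with three stripes. Holds the small module. Origin as for tray_medium.
- small_module: Bystander, loose in tray_small: like the load module, but 60 mm long, with three fins and a rib 44 mm long. Origin: centre of its underside.
- screwdriver: Bystander: screwdriver with a black handle, 160 mm long, lying on the bench. Origin: its middle, at bench height; x along it, towards the tip.
- phone: Bystander: dark phone 150 x 72 x 9 mm lying on the bench. Origin: centre of its underside.
- cleaner: Bystander: white bottle 56 mm across and 130 mm high. Origin: centre of its underside.
Things that resemble listed ones, but are neither listed nor needed, are in the scene too. Of the things that look like the isolator, the largest one is meant.

How it is judged:
By the outcome, as a careful person would: the job done as asked, in the order asked, and still so for the second after the job is handed in, with the robot touching nothing.
It also fails if it takes over 53 s, if anything falls off the work surface, if the arm or the gripper's body presses on something with over 40 N, if the wrist force passes 120 N, or if a joint passes its speed limit or range.

## Working session

There is one attempt and no reset: what is moved stays moved. The work goes in short steps, Python scripts to look and compute and a tool call to move; the robot and the scene stay as the last step left them, time stands still between calls to the robot, and variables do not carry over. Pictures are saved under pics/ and viewed, at most 10 in all, crops included, and the job is handed in when it is done.

Besides the shell and the picture viewer there is one more tool, called after "Call:" by a JSON object that holds its "method" and its "body", one argument or row to a line. carry_out: Moves the arm, as the interface text tells. Shift numbers are shares of 300 mm and turn numbers shares of 180 degrees, none past 1 either way. Its arguments: {"type":"object","properties":{"commands":{"type":"array","items":{"type":"array","items":{"type":"number","minimum":-1,"maximum":1}}},"newtons":{"type":"number"}},"required":["commands"]}

```bash
mkdir -p pics; python3 - <<'E'
from workcell import bot
import cv2,numpy as np
for c in("top","side"):
    im=bot.read_camera(c); cv2.imwrite(f"pics/{c}0.png",im[:,:,::-1])
    k=bot.calibration(c); print(c,np.round(k["K"],1).tolist(),np.round(k["T"],3).tolist())
    for n in("isolator","handle","lever_end","dock","load_module","tray_medium","tray_large","tray_small","small_module"):
        print(n,[(round(r["conf"],2),np.round(r["position"]).astype(int).tolist(),int(r["mask"].sum())) for r in bot.regions_of(c,n)][:4])
s=bot.read_state();print(s["t"],s["position"],s["orientation"],s["finger_gap"])
E
```

```text
top [[620.3, 0.0, 312.5], [0.0, 620.3, 242.5], [0.0, 0.0, 1.0]] [[0.024, -0.991, 0.129, 0.4], [-1.0, -0.022, 0.02, -0.013], [-0.017, -0.13, -0.991, 1.299], [0.0, 0.0, 0.0, 1.0]]
isolator [(0.92, [142, 355], 2282), (0.84, [153, 263], 3734), (0.74, [235, 324], 2255)]
handle [(0.97, [234, 325], 504), (0.86, [141, 358], 540), (0.62, [153, 266], 976)]
lever_end [(0.88, [155, 266], 856), (0.76, [239, 322], 575), (0.62, [141, 360], 529), (0.54, [440, 257], 1071)]
dock [(0.97, [309, 239], 1168)]
load_module [(0.87, [306, 261], 929), (0.5, [432, 169], 2338)]
tray_medium [(0.68, [487, 280], 2300)]
tray_large [(0.87, [387, 291], 2640)]
tray_small [(0.98, [442, 257], 1126), (0.5, [154, 268], 924)]
small_module [(0.64, [429, 167], 2351), (0.6, [444, 240], 620), (0.54, [154, 266], 853), (0.2, [326, 149], 525)]
side [[480.9, 0.0, 319.3], [0.0, 480.9, 234.9], [0.0, 0.0, 1.0]] [[-0.958, -0.114, 0.264, 0.272], [-0.287, 0.441, -0.851, 0.877], [-0.019, -0.89, -0.455, 0.593], [0.0, 0.0, 0.0, 1.0]]
isolator [(0.84, [279, 373], 6667), (0.77, [370, 330], 2767), (0.63, [395, 413], 5102)]
handle [(0.62, [392, 385], 953), (0.59, [374, 309], 478), (0.58, [288, 341], 1753)]
lever_end [(0.94, [374, 306], 496), (0.91, [285, 342], 1670), (0.73, [397, 390], 932)]
dock [(0.97, [306, 290], 1088), (0.49, [231, 267], 423)]
load_module [(0.59, [322, 273], 1102)]
tray_medium [(0.82, [372, 216], 792), (0.36, [336, 219], 419)]
tray_large [(0.77, [368, 255], 1458)]
tray_small [(0.7, [346, 229], 442), (0.4, [288, 342], 1703)]
small_module [(0.84, [338, 219], 463)]
1.0 [ 0.18041383 -0.59839098  0.21467874] [ 9.89300516e-01  1.45892039e-01 -2.66871003e-06  3.90542955e-05] 0.09525461776474403
```

View pics/top0.png

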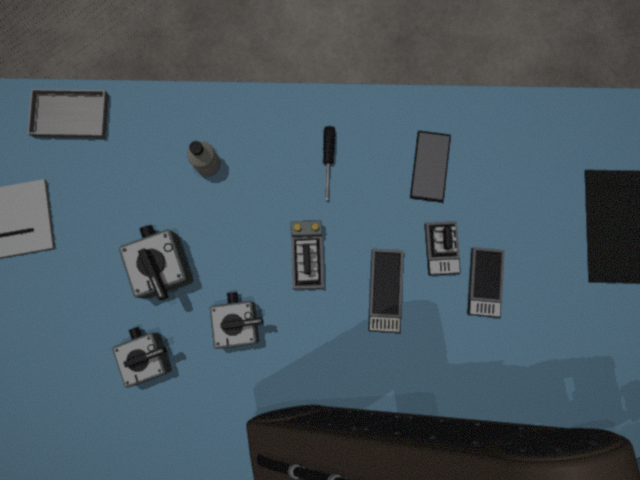

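View pics/side0.png

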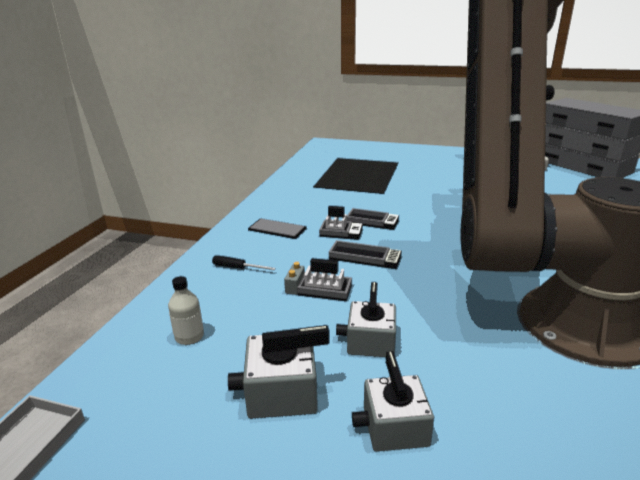

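The three look-alike isolators are at about (153,263), (235,324) and (142,357) in the top view. The largest is at (153,263), with its lever pointing down. The module sits in the dock at (308,258). The trays are at (386,290), (442,248) and (487,282), and the last appears to have five stripes. I'll zoom in to confirm that.

```bash
python3 - <<'E'
import cv2,numpy as np
t=cv2.imread("pics/top0.png");s=cv2.imread("pics/side0.png")
def crop(im,x,y,w,h,W,H):return cv2.convertScaleAbs(cv2.resize(im[y:y+h,x:x+w],(W,H),interpolation=cv2.INTER_CUBIC),alpha=1.3)
a=crop(t,280,210,80,100,320,400); b=crop(t,420,210,100,120,333,400)
cc=np.hstack([crop(t,460,240,50,85,235,400),crop(t,283,215,48,85,226,400),crop(t,110,215,85,90,339,400)]);cv2.imwrite("pics/crop1.png",cc)
E
```

```text
(no output)
```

View pics/crop1.png

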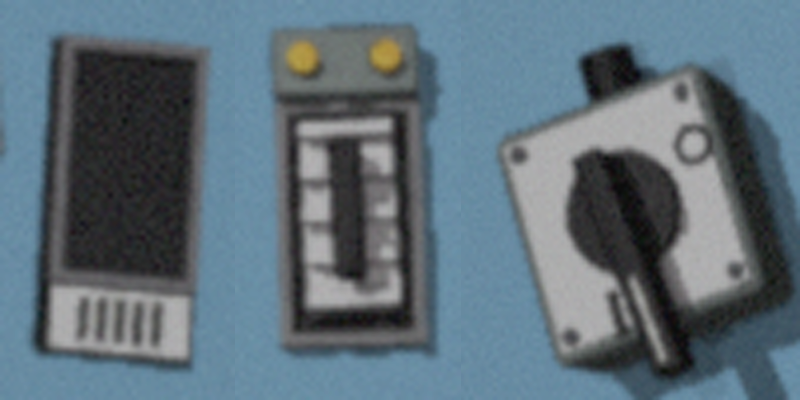

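The crop confirms that the tray at (487,280) has five stripes. The lever's white line runs down to about (181,297), and the ring mark is at upper right, about (183,246). Next I'll fit the known outlines to the edges in both views, leaving height free.

```bash
cat > fit.py <<'E'
import cv2,numpy as np
from scipy.optimize import minimize
from workcell import bot
CAL={c:bot.calibration(c) for c in("top","side")}
def ray(c,uv,z):
    K,T=np.array(CAL[c]["K"]),np.array(CAL[c]["T"]); d=T[:3,:3]@np.linalg.solve(K,[*uv,1]); o=T[:3,3]
    return o+d*(z-o[2])/d[2]
def proj(c,P):
    K,T=np.array(CAL[c]["K"]),np.array(CAL[c]["T"]); q=(P-T[:3,3])@T[:3,:3]@K.T
    return q[:,:2]/q[:,2:]
def rect(x0,x1,y0,y1,z=0):
    c=np.array([[x0,y0,z],[x1,y0,z],[x1,y1,z],[x0,y1,z]])/1e3
    return [(c[i],c[(i+1)%4]) for i in range(4)]
def place(p,q): 
    x,y,z,a=p; R=np.array([[np.cos(a),-np.sin(a),0],[np.sin(a),np.cos(a),0],[0,0,1]])
    return q@R.T+[x,y,z]
def grads(c,im,s):
    g=cv2.GaussianBlur(im,(0,0),s).astype(np.float32) if im.dtype!=np.uint8 else cv2.GaussianBlur(im.astype(np.float32),(0,0),s)
    g=g.mean(2); return cv2.Sobel(g,-1,1,0)*s,cv2.Sobel(g,-1,0,1)*s
def score(p,segs,G):
    tot=0
    for c,(gx,gy) in G.items():
        v=[]
        for a,b in segs:
            t=np.linspace(.05,.95,25)[:,None]; u=proj(c,place(p,a+(b-a)*t)).astype(np.float32)
            d=u[-1]-u[0]; n=np.array([-d[1],d[0]])/np.linalg.norm(d)
            m=[cv2.remap(g,u[:,:1],u[:,1:],1) for g in(gx,gy)]
            v.append(np.abs(m[0]*n[0]+m[1]*n[1]).mean())
        tot+=np.mean(np.minimum(v,150))
    return -tot
def fit(ims,segs,p0,freez=True,sig=(2.5,1.2),da=.1):
    p=np.array(p0,float); idx=[0,1,2,3] if freez else [0,1,3]
    for k,s in enumerate(sig):
        G={c:grads(c,im,s) for c,im in ims.items()}
        def f(q): r=p.copy(); r[idx]=q; return score(r,segs,G)
        st=np.array([.008,.008,.006,da])[idx]/(1+2*k)
        rng=np.random.default_rng(0); best=None
        for j in range(12):
            q0=p[idx]+rng.uniform(-1,1,len(idx))*st*(j>0)
            r=minimize(f,q0,method="Nelder-Mead",options=dict(initial_simplex=np.vstack([q0,q0+np.diag(st)]),xatol=1e-5,fatol=1e-3))
            if best is None or r.fun<best.fun: best=r
        p[idx]=best.x
    return p,best.fun
S=dict(tray=rect(-84,54,-32,32)+rect(-49,49,-27,27)+[(np.array([-.054,-.032,0]),np.array([-.054,.032,0]))],
 dock=rect(-54,54,-32,32)+rect(-49,49,-27,27), rib=rect(-30,30,-7,7), plate=rect(-55,55,-55,55), lever=rect(-25,80,-8,8))
E
cat > m.py <<'E'
from fit import *
ims={c:cv2.imread(f"pics/{c}0.png") for c in("top","side")}
def line(name,u0,u1,z,off,seg):
    a,b=ray("top",u0,z),ray("top",u1,z); yaw=np.arctan2(*(b-a)[1::-1]); p0=[*((a+b)/2)[:2],z,yaw]
    for vs in(("top","side"),("top",),("side",)):
        p,f=fit({v:ims[v] for v in vs},S[seg],p0,len(vs)==2)
        print(name,vs,np.round(p0,4),"->",np.round(p*[1e3,1e3,1e3,57.3],1),round(f,1))
line("tray",(485.3,300),(489,251),.022,0,"tray")
line("dock",(307.5,288),(308,236),.022,0,"dock")
line("rib",(307.4,274),(306.8,244.5),.078,0,"rib")
line("plate",(146,235.5),(160.5,290),.082,0,"plate")
line("lever",(150,255),(153,266),.122,0,"lever")
E
python3 m.py
```

```text
tray ('top', 'side') [ 0.5066 -0.3468  0.022  -0.0869] -> [ 509.8 -348.8   15.8   -3.4] -234.4
tray ('top',) [ 0.5066 -0.3468  0.022  -0.0869] -> [ 509.5 -347.4   22.    -3.4] -100.7
tray ('side',) [ 0.5066 -0.3468  0.022  -0.0869] -> [ 509.1 -321.8   22.     5.1] -135.2
dock ('top', 'side') [0.5262 0.0222 0.022  0.0155] -> [516.2  17.5  26.1   3.3] -203.9
dock ('top',) [0.5262 0.0222 0.022  0.0155] -> [517.3  23.2  22.    4.7] -79.3
dock ('side',) [0.5262 0.0222 0.022  0.0155] -> [517.   10.5  22.    4.3] -127.7
rib ('top', 'side') [0.5259 0.0221 0.078  0.0455] -> [525.5  22.5  79.7   4.4] -298.5
rib ('top',) [0.5259 0.0221 0.078  0.0455] -> [525.9  22.6  78.    4.4] -148.5
rib ('side',) [0.5259 0.0221 0.078  0.0455] -> [527.7  19.5  78.    3.9] -150.0
plate ('top', 'side') [ 0.512   0.3265  0.082  -2.8265] -> [ 512.7  323.7   77.2 -167.5] -195.5
plate ('top',) [ 0.512   0.3265  0.082  -2.8265] -> [ 506.6  330.6   82.  -156.5] -77.3
plate ('side',) [ 0.512   0.3265  0.082  -2.8265] -> [ 512.   326.8   82.  -166.2] -126.0
lever ('top', 'side') [ 0.5122  0.3189  0.122  -2.8202] -> [ 513.8  320.8  116.1 -152.9] -240.8
lever ('top',) [ 0.5122  0.3189  0.122  -2.8202] -> [ 537.7  318.9  122.  -146.8] -115.1
lever ('side',) [ 0.5122  0.3189  0.122  -2.8202] -> [ 512.1  330.6  122.  -148.9] -148.8
```

```bash
cat > m2.py <<'E'
from fit import *
ims={c:cv2.imread(f"pics/{c}0.png") for c in("top","side")}
C=np.array([ray("top",u,.082) for u in((119.8,247.7),(167.4,230.3),(184.2,279.2),(136,296.5))])
print("plate c",C.mean(0),np.degrees(np.arctan2(*(C[3]-C[0])[1::-1])),np.linalg.norm(C-np.roll(C,1,0),axis=1))
h=C.mean(0); tip=ray("top",(162.4,297),.122); print("lever",tip,np.degrees(np.arctan2(*(tip-h)[1::-1])),np.linalg.norm((tip-h)[:2]))
a=np.arctan2(*(C[3]-C[0])[1::-1])
p,f=fit(ims,S["plate"],[h[0],h[1],.082,a],sig=(1.5,.8),da=.03);print("plate",np.round(p*[1e3,1e3,1e3,57.3],1),f)
l,f=fit(ims,S["lever"],[p[0],p[1],.122,a],sig=(1.5,.8),da=.03);print("lever",np.round(l*[1e3,1e3,1e3,57.3],1),f)
t,f=fit(ims,S["tray"],[.5095,-.3478,.022,-.06],sig=(1.2,.7),da=.02);print("tray",np.round(t*[1e3,1e3,1e3,57.3],1),f)
r=np.array([.5255,.0225,.0787,.077]); t2=np.array([.5095,-.3478,.022,-.06])
def draw(im,c,p,seg,col,k,o):
    for s in S[seg]:
        u=((proj(c,place(p,np.array(s)))-o+.5)*k*16).astype(int); cv2.line(im,tuple(map(int,u[0])),tuple(map(int,u[1])),col,1,cv2.LINE_AA,4)
def panel(c,o,w,h,k,items):
    im=cv2.resize(ims[c][o[1]:o[1]+h,o[0]:o[0]+w],None,fx=k,fy=k,interpolation=cv2.INTER_CUBIC)
    for p,s,col in items: draw(im,c,p,s,col,k,np.array(o))
    return im
iso=[(p,"plate",(0,255,0)),([p[0],p[1],.122,p[3]],"lever",(0,0,255))]
tr=[(t2,"tray",(0,255,0)),(t,"tray",(0,0,255))]
A=np.hstack([panel("top",(110,220),80,80,3,iso),panel("top",(460,240),50,80,3,tr),panel("top",(285,215),50,80,3,[(r,"rib",(0,0,255))])])
B=np.hstack([panel("side",(235,310),100,110,3,iso),panel("side",(340,200),65,110,3,tr)])
w=max(A.shape[1],B.shape[1]); cv2.imwrite("pics/ov.png",np.vstack([cv2.copyMakeBorder(x,0,0,0,w-x.shape[1],0) for x in(A,B)]))
E
python3 m2.py
```

```text
plate c [0.51052169 0.32918814 0.082     ] -158.23298362137226 [0.10323021 0.10017345 0.1040712  0.10015455]
lever [0.44306864 0.29406366 0.122     ] -152.49288972884074 0.07605026504943985
plate [ 511.9  329.7   84.7 -158.4] -170.48040771484375
lever [ 512.6  323.3  115.7 -156.8] -205.37490844726562
tray [ 509.3 -347.9   19.2   -3.5] -196.61968994140625
```

View pics/ov.png

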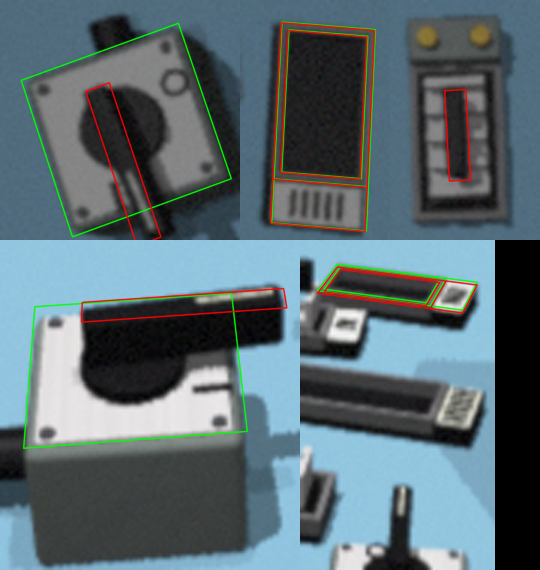

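The overlays match well. The rib centre is at (525.5, 22.5) mm with yaw 4.4°, and the tray is at (509.5, -348) mm with yaw -3.4°. The isolator axis is at about (511, 327) mm, with the lever near -157°. The heights agree with the text to within a few mm. Next is a small helper to convert world targets to command units.

```bash
cat > go.py <<'E'
import sys,numpy as np
from scipy.spatial.transform import Rotation as R
from workcell import bot
# usage: go.py x,y,z,yawdeg ...  (mm) ; chained: '/' starts a new call from the previous target
s=bot.read_state(); p=np.array(s["position"])*1e3; q=R.from_quat(s["orientation"])
lp,lq=p,q
for a in sys.argv[1:]:
    if a=="/": p,q=lp,lq; print("/"); continue
    x,y,z,w=map(float,a.split(",")); lp=np.array([x,y,z]); lq=R.from_euler("z",w,degrees=True)*R.from_euler("x",180,degrees=True)
    print(a,np.round(np.r_[q.inv().apply(lp-p)/300,(q.inv()*lq).as_rotvec()/np.pi],3).tolist(),round(np.linalg.norm(lp-p)))
E
python3 go.py 400,-480,215,4.4 480,-400,215,4.4 / 540,-220,215,4.4 540,-110,215,4.4 / 520,100,215,4.4 500,180,215,4.4 / 480,260,215,4.4 445,328,215,4.4
```

```text
400,-480,215,4.4 [0.815, -0.167, -0.001, 0.0, 0.0, 0.069] 249
480,-400,215,4.4 [1.147, -0.345, -0.001, 0.0, 0.0, 0.069] 359
/
540,-220,215,4.4 [0.245, -0.583, -0.0, 0.0, 0.0, 0.0] 190
540,-110,215,4.4 [0.274, -0.948, -0.0, 0.0, 0.0, 0.0] 296
/
520,100,215,4.4 [-0.013, -0.703, -0.0, 0.0, 0.0, 0.0] 211
500,180,215,4.4 [-0.059, -0.974, -0.0, 0.0, 0.0, 0.0] 293
/
480,260,215,4.4 [-0.046, -0.271, -0.0, 0.0, 0.0, 0.0] 82
445,328,215,4.4 [-0.145, -0.506, -0.0, 0.0, 0.0, 0.0] 158
```

Call:
{"method": "carry_out", "body": {
  "commands": [
    [0.3,-0.06,0,0,0,0.069,-1],
    [0.6,-0.12,0,0,0,0.069,-1],
    [0.815,-0.167,0,0,0,0.069,-1],
    [0.98,-0.26,0,0,0,0.069,-1],
    [0.98,-0.345,0,0,0,0.069,-1],
    [0.98,-0.45,0,0,0,0.069,-1],
    [0.98,-0.55,0,0,0,0.069,-1],
    [0.98,-0.65,0,0,0,0.069,-1],
    [0.98,-0.7,0,0,0,0.069,-1],
    [0.98,-0.7,0,0,0,0.069,-1]
  ]
}}

```text
t: 1.83
position: [0.4012, -0.3083, 0.2147]
orientation: [0.999, 0.039, -0.0, -0.001]
contact_force: [1.0, -0.5, 1.1]
finger_gap: 0.0336
grip_force: 0.0
```

```bash
python3 go.py 540,-220,215,4.4 540,-80,215,4.4 / 520,100,215,4.4 500,200,215,4.4 / 480,260,215,4.4 445,328,215,4.4
```

```text
540,-220,215,4.4 [0.484, -0.257, -0.001, -0.0, 0.0, 0.0] 165
540,-80,215,4.4 [0.521, -0.723, -0.001, -0.0, 0.0, 0.0] 267
/
520,100,215,4.4 [-0.02, -0.603, -0.0, 0.0, 0.0, 0.0] 181
500,200,215,4.4 [-0.061, -0.941, -0.0, 0.0, 0.0, 0.0] 283
/
480,260,215,4.4 [-0.051, -0.205, -0.0, 0.0, 0.0, 0.0] 63
445,328,215,4.4 [-0.15, -0.439, -0.0, 0.0, 0.0, 0.0] 139
```

Call:
{"method": "carry_out", "body": {
  "commands": [
    [0.12,-0.06,0,0,0,0,-1],
    [0.24,-0.13,0,0,0,0,-1],
    [0.36,-0.2,0,0,0,0,-1],
    [0.45,-0.3,0,0,0,0,-1],
    [0.5,-0.42,0,0,0,0,-1],
    [0.52,-0.55,0,0,0,0,-1],
    [0.52,-0.68,0,0,0,0,-1],
    [0.52,-0.82,0,0,0,0,-1],
    [0.52,-0.95,0,0,0,0,-1],
    [0.52,-1,0,0,0,0,-1]
  ]
}}

```text
t: 2.67
position: [0.5332, 0.0024, 0.2148]
orientation: [0.999, 0.039, -0.0, -0.0]
contact_force: [0.1, 1.0, -0.1]
finger_gap: 0.0007
grip_force: 0.0
```

```bash
python3 go.py 540,100,215,4.4 500,250,215,4.4 445,328,215,4.4
```

```text
540,100,215,4.4 [0.048, -0.322, -0.001, -0.0, 0.0, 0.001] 98
500,250,215,4.4 [-0.046, -0.831, -0.0, -0.0, 0.0, 0.001] 250
445,328,215,4.4 [-0.208, -1.105, -0.0, -0.0, 0.0, 0.001] 337
```

Call:
{"method": "carry_out", "body": {
  "commands": [
    [0,-0.13,0,0,0,0,-1],
    [0,-0.26,0,0,0,0,-1],
    [0,-0.39,0,0,0,0,-1],
    [-0.02,-0.52,0,0,0,0,-1],
    [-0.05,-0.65,0,0,0,0,-1],
    [-0.1,-0.78,0,0,0,0,-1],
    [-0.15,-0.9,0,0,0,0,-1],
    [-0.21,-1,0,0,0,0,-1],
    [-0.21,-1,0,0,0,0,-1],
    [-0.21,-1,0,0,0,0,-1]
  ]
}}

```text
t: 3.5
position: [0.4476, 0.2941, 0.2147]
orientation: [0.999, 0.04, 0.0, 0.0]
contact_force: [0.2, 0.3, -0.2]
finger_gap: 0.0004
grip_force: 0.0
```

```bash
python3 go.py 445,332,215,4.4 445,332,102,4.4; python3 - <<'E'
from workcell import bot
import cv2
print(bot.read_state()["qpos"])
for c in("top","side"): cv2.imwrite(f"pics/{c}1.png",bot.read_camera(c)[:,:,::-1])
import numpy as np
a=cv2.imread("pics/top1.png")[180:400,80:350];b=cv2.imread("pics/side1.png")[240:460,200:440]
cv2.imwrite("pics/v1.png",cv2.resize(np.hstack([a,b]),None,fx=1.5,fy=1.5))
E
```

```text
445,332,215,4.4 [0.001, -0.127, -0.001, 0.0, -0.0, 0.001] 38
445,332,102,4.4 [0.001, -0.127, 0.376, 0.0, -0.0, 0.001] 119
[ 4.58087337e-01  3.64118601e-01  1.77783806e+00 -1.47479474e-04
  9.99450998e-01  1.94967803e+00]
```

View pics/v1.png

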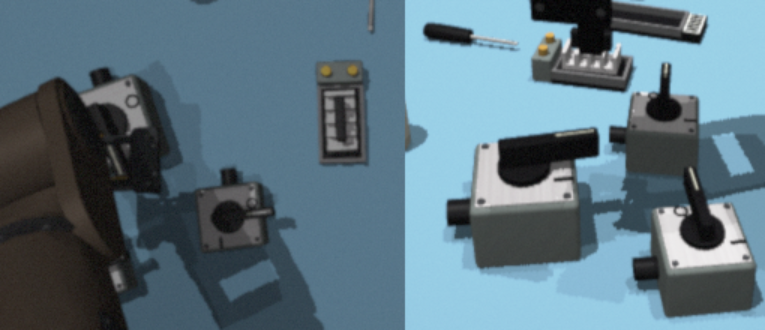

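The gripper is above the lever end, near (130,160) in the left crop, and the isolator hasn't moved. I'll lower the closed fingers onto the clockwise side of the lever.

Call:
{"method": "carry_out", "body": {
  "commands": [
    [0,-0.127,0,0,0,0,-1],
    [0,-0.127,0,0,0,0,-1],
    [0,-0.127,0.1,0,0,0,-1],
    [0,-0.127,0.2,0,0,0,-1],
    [0,-0.127,0.3,0,0,0,-1],
    [0,-0.127,0.376,0,0,0,-1],
    [0,-0.127,0.376,0,0,0,-1],
    [0,-0.127,0.376,0,0,0,-1]
  ]
}}

```text
t: 4.27
position: [0.4461, 0.3298, 0.1014]
orientation: [0.999, 0.037, -0.001, 0.0]
contact_force: [-0.5, 0.3, 0.8]
finger_gap: -0.0
grip_force: 0.0
```

```bash
cat > arc.py <<'E'
import numpy as np,subprocess,sys
ax=np.array([511,326.]); out=[]
for th in eval(sys.argv[1]):
    t=np.radians(th); u=np.array([np.cos(t),np.sin(t)]); n=np.array([u[1],-u[0]])
    p=ax+58*u+float(sys.argv[2])*n; out.append(f"{p[0]:.0f},{p[1]:.0f},102,4.4")
print(subprocess.run(["python3","go.py",*out],capture_output=True,text=True).stdout)
E
python3 arc.py "range(-157,-75,10)" 20
```

```text
450,322,102,4.4 [0.011, 0.027, -0.002, 0.0, 0.001, -0.001] 9
451,311,102,4.4 [0.012, 0.064, -0.002, 0.0, 0.001, -0.001] 19
455,301,102,4.4 [0.022, 0.098, -0.002, 0.0, 0.001, -0.001] 30
460,292,102,4.4 [0.037, 0.129, -0.002, 0.0, 0.001, -0.001] 40
467,283,102,4.4 [0.058, 0.161, -0.002, 0.0, 0.001, -0.001] 51
475,276,102,4.4 [0.083, 0.186, -0.002, 0.0, 0.001, -0.001] 61
484,271,102,4.4 [0.111, 0.205, -0.002, 0.0, 0.001, -0.001] 70
494,267,102,4.4 [0.144, 0.221, -0.002, 0.0, 0.001, -0.001] 79
505,265,102,4.4 [0.18, 0.23, -0.002, 0.0, 0.001, -0.001] 88
```

Call:
{"method": "carry_out", "body": {
  "commands": [
    [0.011,0.027,0,0,0,0,-1],
    [0.012,0.064,0,0,0,0,-1],
    [0.022,0.098,0,0,0,0,-1],
    [0.037,0.13,0,0,0,0,-1],
    [0.058,0.161,0,0,0,0,-1],
    [0.083,0.186,0,0,0,0,-1],
    [0.111,0.205,0,0,0,0,-1],
    [0.144,0.221,0,0,0,0,-1],
    [0.144,0.221,0,0,0,0,-1]
  ]
}}

```text
t: 5.02
position: [0.4958, 0.267, 0.1018]
orientation: [0.999, 0.037, 0.0, 0.0]
contact_force: [-0.0, -0.1, -0.6]
finger_gap: 0.0001
grip_force: 0.0
```

```bash
python3 arc.py "range(-87,-50,4)" 20; python3 - <<'E'
from workcell import bot
import cv2
cv2.imwrite("pics/side2.png",bot.read_camera("side")[:,:,::-1])
cv2.imwrite("pics/v2.png",cv2.resize(cv2.imread("pics/side2.png")[200:440,200:440],None,fx=1.5,fy=1.5))
E
```

```text
494,267,102,4.4 [-0.006, -0.0, -0.001, 0.0, -0.0, -0.001] 2
498,266,102,4.4 [0.007, 0.004, -0.001, 0.0, -0.0, -0.001] 2
502,265,102,4.4 [0.02, 0.008, -0.001, 0.0, -0.0, -0.001] 6
507,265,102,4.4 [0.037, 0.009, -0.001, 0.0, -0.0, -0.001] 11
511,265,102,4.4 [0.05, 0.01, -0.001, 0.0, -0.0, -0.001] 15
515,265,102,4.4 [0.063, 0.011, -0.001, 0.0, -0.0, -0.001] 19
520,265,102,4.4 [0.08, 0.013, -0.001, 0.0, -0.0, -0.001] 24
524,266,102,4.4 [0.093, 0.01, -0.001, 0.0, -0.0, -0.001] 28
528,267,102,4.4 [0.107, 0.008, -0.001, 0.0, -0.0, -0.001] 32
532,268,102,4.4 [0.121, 0.006, -0.001, 0.0, -0.0, -0.001] 36
```

View pics/v2.png

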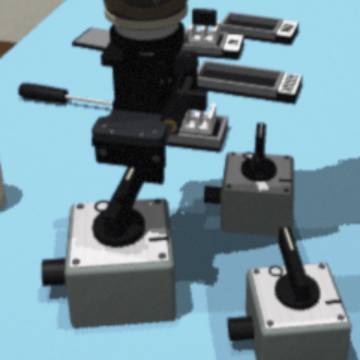

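The lever has turned most of the way and now points away from the camera. The ring mark is still ahead of it at about (100,207). I'll continue in small steps toward the stop and watch the force.

Call:
{"method": "carry_out", "body": {
  "commands": [
    [0.01,0.004,0,0,0,0,-1],
    [0.02,0.008,0,0,0,0,-1],
    [0.03,0.009,0,0,0,0,-1],
    [0.037,0.009,0,0,0,0,-1],
    [0.044,0.01,0,0,0,0,-1],
    [0.05,0.01,0,0,0,0,-1],
    [0.05,0.01,0,0,0,0,-1]
  ]
}}

```text
t: 5.65
position: [0.5091, 0.2663, 0.1017]
orientation: [0.999, 0.038, 0.0, 0.0]
contact_force: [-1.5, 0.2, -1.1]
finger_gap: 0.0001
grip_force: 0.7
```

Call:
{"method": "carry_out", "body": {
  "commands": [
    [0.004,0,0,0,0,0,-1],
    [0.008,0,0,0,0,0,-1],
    [0.008,0,0,0,0,0,-1]
  ]
}}

```text
t: 5.9
position: [0.5114, 0.2663, 0.1018]
orientation: [0.999, 0.038, 0.0, 0.0]
contact_force: [-3.1, 0.4, -0.9]
finger_gap: 0.0005
grip_force: 0.9
```

Call:
{"method": "carry_out", "body": {
  "commands": [
    [0.004,0,0,0,0,0,-1],
    [0.008,0,0,0,0,0,-1],
    [0.008,0,0,0,0,0,-1]
  ]
}}

```text
t: 6.15
position: [0.5139, 0.2665, 0.1018]
orientation: [0.999, 0.038, 0.0, 0.0]
contact_force: [-3.1, 0.6, -1.0]
finger_gap: 0.0007
grip_force: 0.9
```

Call:
{"method": "carry_out", "body": {
  "commands": [
    [0.005,0,0,0,0,0,-1],
    [0.01,0,0,0,0,0,-1],
    [0.014,0,0,0,0,0,-1],
    [0.014,0,0,0,0,0,-1]
  ]
}}

```text
t: 6.48
position: [0.5161, 0.2667, 0.1016]
orientation: [0.999, 0.038, -0.002, 0.0]
contact_force: [-12.6, 0.9, 2.5]
finger_gap: 0.0005
grip_force: 5.4
```

Call:
{"method": "carry_out", "body": {
  "commands": [
    [0.004,0,0,0,0,0,-1],
    [0.008,0,0,0,0,0,-1],
    [0.008,0,0,0,0,0,-1]
  ]
}}

```text
t: 6.73
position: [0.5164, 0.2667, 0.1015]
orientation: [0.999, 0.038, -0.004, 0.001]
contact_force: [-21.9, 1.7, 10.5]
finger_gap: 0.0003
grip_force: 10.1
```

Call:
{"method": "carry_out", "body": {
  "commands": [
    [0.004,0,0,0,0,0,-1],
    [0.008,0,0,0,0,0,-1],
    [0.008,0,0,0,0,0,-1]
  ]
}}

```text
t: 6.98
position: [0.5167, 0.2667, 0.1014]
orientation: [0.999, 0.038, -0.007, 0.001]
contact_force: [-32.5, 1.3, 15.5]
finger_gap: 0.0003
grip_force: 14.9
```

The force rises without any motion, so this is the hard stop. I'll back away and lift.

Call:
{"method": "carry_out", "body": {
  "commands": [
    [-0.04,0,0,0,0,0,-1],
    [-0.09,0,0,0,0,0,-1],
    [-0.09,0,-0.05,0,0,0,-1],
    [-0.09,0,-0.15,0,0,0,-1],
    [-0.09,0,-0.28,0,0,0,0],
    [-0.09,0,-0.4,0,0,0,0.2],
    [0.02,0.12,-0.4,0,0,0,0.2],
    [0.05,0.25,-0.4,0,0,0,0.2],
    [0.08,0.38,-0.4,0,0,0,0.2],
    [0.1,0.5,-0.4,0,0,0,0.2]
  ]
}}

```text
t: 7.82
position: [0.5653, 0.118, 0.2223]
orientation: [0.999, 0.038, 0.001, 0.0]
contact_force: [1.0, -0.0, 0.7]
finger_gap: 0.0348
grip_force: 0.0
```

```bash
python3 - <<'E'
from workcell import bot
import cv2,numpy as np
t=bot.read_camera("top")[:,:,::-1];s=bot.read_camera("side")[:,:,::-1]
cv2.imwrite("pics/top3.png",t);cv2.imwrite("pics/side3.png",s)
cv2.imwrite("pics/v3.png",np.hstack([cv2.resize(t[200:320,80:200],(400,400)),cv2.resize(s[300:420,220:340],(400,400))]))
E
python3 go.py 525.5,22.5,200,4.4
```

```text
525.5,22.5,200,4.4 [-0.156, 0.298, 0.074, 0.0, -0.001, -0.002] 103
```

View pics/v3.png

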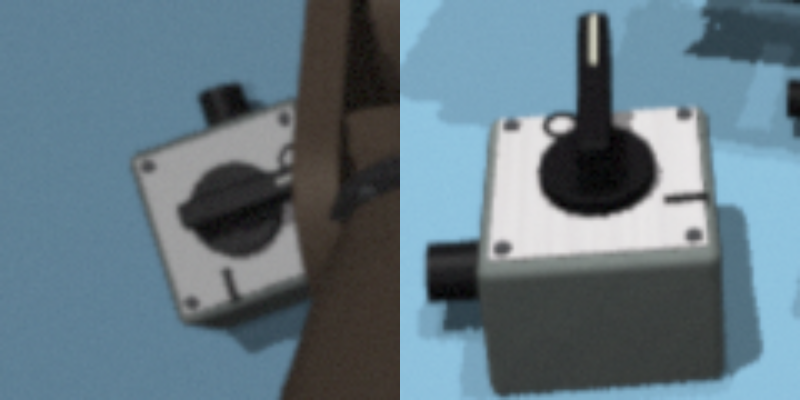

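The lever is parallel to the plate edge and points at the ring mark side, so it is fully off. Next is the grasp.

Call:
{"method": "carry_out", "body": {
  "commands": [
    [-0.08,0.15,0,0,0,0,0.2],
    [-0.156,0.298,0.074,0,0,0,0.2],
    [-0.156,0.298,0.074,0,0,0,0.2],
    [-0.156,0.298,0.2,0,0,0,0.2],
    [-0.156,0.298,0.3,0,0,0,0.2],
    [-0.156,0.298,0.35,0,0,0,0.2],
    [-0.156,0.298,0.35,0,0,0,0.2]
  ]
}}

```text
t: 8.5
position: [0.5231, 0.0273, 0.1142]
orientation: [0.999, 0.038, -0.002, -0.0]
contact_force: [-0.1, -0.5, -0.1]
finger_gap: 0.0568
grip_force: 0.0
```

```bash
python3 - <<'E'
from workcell import bot
import cv2,numpy as np
t=bot.read_camera("top")[:,:,::-1];s=bot.read_camera("side")[:,:,::-1]
cv2.imwrite("pics/v4.png",np.hstack([cv2.resize(t[190:310,250:370],(400,400)),cv2.resize(s[220:340,250:370],(400,400))]))
E
python3 go.py 525.5,22.5,53,4.4
```

```text
525.5,22.5,53,4.4 [0.002, 0.017, 0.214, 0.0, -0.0, -0.0] 64
```

View pics/v4.png

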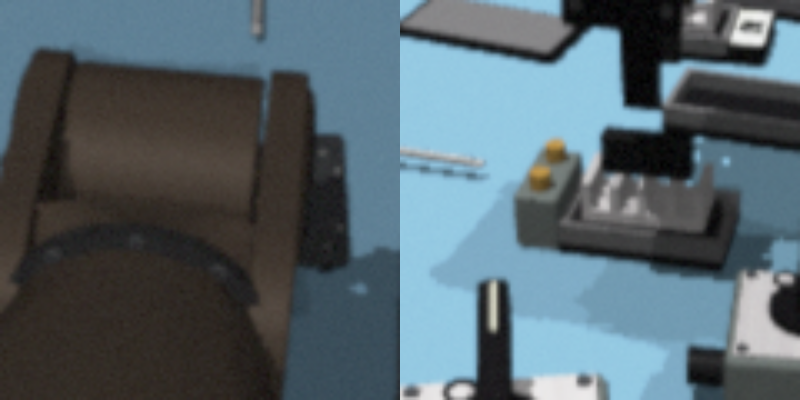

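The fingers are centred over the rib in the side view. I'll descend and grip at 30 N.

Call:
{"method": "carry_out", "body": {
  "commands": [
    [0.002,0.016,0.08,0,0,0,0.2],
    [0.002,0.016,0.15,0,0,0,0.2],
    [0.002,0.016,0.2,0,0,0,0.2],
    [0.002,0.016,0.21,0,0,0,0.2],
    [0.002,0.016,0.21,0,0,0,-1],
    [0.002,0.016,0.21,0,0,0,-1],
    [0.002,0.016,0.21,0,0,0,-1],
    [0.002,0.016,0.21,0,0,0,-1],
    [0.002,0.016,0.21,0,0,0,-1],
    [0.002,0.016,0.21,0,0,0,-1]
  ],
  "newtons": 30
}}

```text
t: 9.43
position: [0.5252, 0.0225, 0.0543]
orientation: [0.999, 0.038, 0.0, 0.0]
contact_force: [-0.1, -0.2, 0.8]
finger_gap: 0.0224
grip_force: 0.0
```

Call:
{"method": "carry_out", "body": {
  "commands": [
    [0,0,0,0,0,0,-1],
    [0,0,0,0,0,0,-1],
    [0,0,-0.06,0,0,0,-1],
    [0,0,-0.14,0,0,0,-1],
    [0,0,-0.24,0,0,0,-1],
    [0,0,-0.34,0,0,0,-1],
    [0,0,-0.4,0,0,0,-1],
    [0,0,-0.4,0,0,0,-1],
    [0,0,-0.4,0,0,0,-1]
  ]
}}

```text
t: 10.18
position: [0.5249, 0.0225, 0.1738]
orientation: [0.999, 0.038, 0.0, 0.0]
contact_force: [-0.5, 0.6, -4.3]
finger_gap: 0.0141
grip_force: 30.0
```

```bash
python3 go.py 550,-100,175,-3.4 / 540,-200,175,-3.4 510,-348,175,-3.4;  python3 - <<'E'
from workcell import bot
import cv2,numpy as np
bot.read_camera("side"); s=bot.read_camera("side")[:,:,::-1]; cv2.imwrite("pics/side5.png",s)
cv2.imwrite("pics/v5.png",cv2.resize(s[180:340,250:450],(750,600)))
E
```

```text
550,-100,175,-3.4 [0.052, 0.413, -0.004, 0.0, -0.0, 0.043] 125
/
540,-200,175,-3.4 [-0.014, 0.335, 0.0, 0.0, 0.0, 0.0] 100
510,-348,175,-3.4 [-0.084, 0.833, 0.0, 0.0, 0.0, 0.0] 251
```

View pics/v5.png

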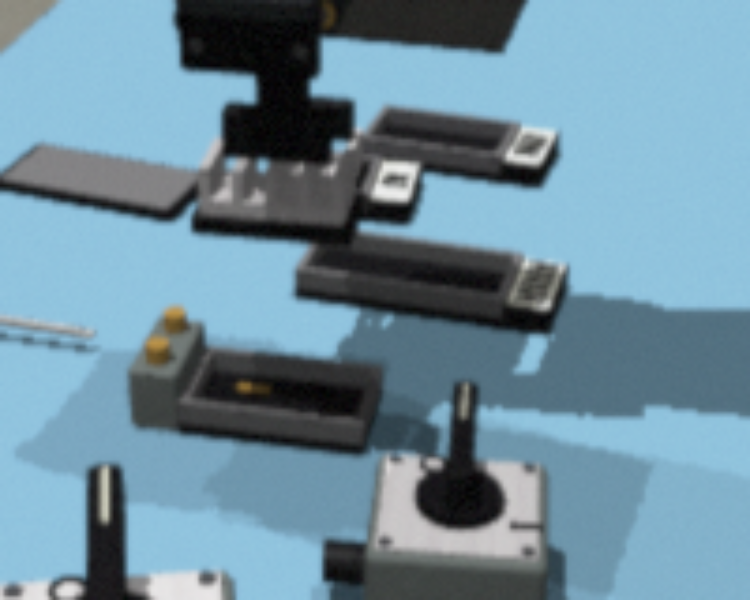

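The module is lifted level at 30 N grip and the dock is empty. I'll carry it to the five-stripe tray.

Call:
{"method": "carry_out", "body": {
  "commands": [
    [0.01,0.08,0,0,0,0.01,-1],
    [0.02,0.18,0,0,0,0.02,-1],
    [0.03,0.28,0,0,0,0.03,-1],
    [0.03,0.38,0,0,0,0.043,-1],
    [0.03,0.48,0,0,0,0.043,-1],
    [0.03,0.58,0,0,0,0.043,-1],
    [0.03,0.68,0,0,0,0.043,-1],
    [0.03,0.78,0,0,0,0.043,-1],
    [0.03,0.85,0,0,0,0.043,-1],
    [0.03,0.85,0,0,0,0.043,-1]
  ]
}}

```text
t: 11.12
position: [0.5529, -0.2346, 0.1715]
orientation: [1.0, -0.031, -0.001, -0.0]
contact_force: [-0.8, 0.8, -3.8]
finger_gap: 0.0135
grip_force: 30.0
```

```bash
python3 go.py 509.5,-348,175,-3.4
```

```text
509.5,-348,175,-3.4 [-0.121, 0.386, -0.012, -0.0, 0.001, -0.001] 121
```

Call:
{"method": "carry_out", "body": {
  "commands": [
    [-0.03,0.1,-0.01,0,0,0,-1],
    [-0.06,0.2,-0.01,0,0,0,-1],
    [-0.09,0.3,-0.01,0,0,0,-1],
    [-0.121,0.386,-0.01,0,0,0,-1],
    [-0.121,0.386,-0.01,0,0,0,-1],
    [-0.121,0.386,0.1,0,0,0,-1],
    [-0.121,0.386,0.2,0,0,0,-1],
    [-0.121,0.386,0.25,0,0,0,-1],
    [-0.121,0.386,0.25,0,0,0,-1]
  ]
}}

```text
t: 11.87
position: [0.5086, -0.3424, 0.094]
orientation: [1.0, -0.029, -0.003, -0.003]
contact_force: [-1.4, -0.2, -4.1]
finger_gap: 0.0136
grip_force: 30.0
```

```bash
cat > chk.py <<'E'
from fit import *
import sys
z=float(sys.argv[1]) # module underside height
ims={c:cv2.imread(f"pics/{c}0.png") for c in("top","side")}
bot.read_camera("side"); s=bot.read_camera("side")[:,:,::-1].copy(); t=bot.read_camera("top")[:,:,::-1].copy()
st=bot.read_state(); print(st["position"],st["contact_force"])
def draw(im,c,p,segs,col):
    for g in segs:
        u=((proj(c,place(p,np.array(g)))+.5)*64).astype(int); cv2.line(im,tuple(map(int,u[0])),tuple(map(int,u[1])),col,1,cv2.LINE_AA,4)
S4=cv2.resize(s,None,fx=4,fy=4,interpolation=cv2.INTER_CUBIC)
draw(S4,"side",[.5095,-.348,.022,-.06],S["dock"],(0,255,0))
p=st["position"]; draw(S4,"side",[p[0],p[1],z,-.06],rect(-45,45,-23,23),(0,0,255)); draw(S4,"side",[p[0],p[1],z+.07,-.06],rect(-30,30,-7,7),(0,0,255))
T4=cv2.resize(t,None,fx=4,fy=4)
cv2.imwrite(sys.argv[2],np.hstack([S4[170*4:170*4+400,320*4:320*4+400],T4[225*4:225*4+400,440*4:440*4+400]]))
E
python3 chk.py 0.053 pics/v6.png;python3 go.py 509.5,-348,75,-3.4
```

```text
[ 0.5106871  -0.3442574   0.09905777] [-1.69641597e-03 -6.29514718e-01 -2.14902106e+00]
509.5,-348,75,-3.4 [-0.003, 0.013, 0.08, 0.0, 0.0, 0.0] 24
```

View pics/v6.png

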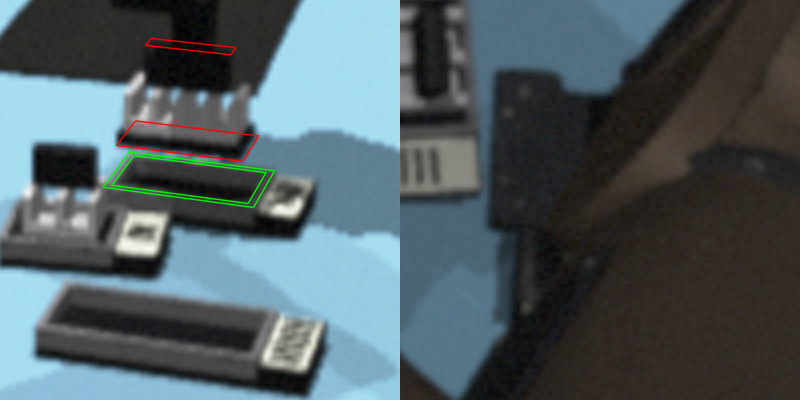

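The module is level over the tray, with its base just above the rim. The module outline fits the picture exactly, but the tray outline looks about 1 px off, so I'll refine the tray in each view before inserting.

```bash
python3 - <<'E'
from fit import *
ims={c:cv2.imread(f"pics/{c}0.png") for c in("top","side")}
for v in ("top","side"):
  for nm,segs,p0 in (("outer",rect(-84,54,-32,32),[.5095,-.348,.022,-.06]),("pocketrim",S["dock"],[.5095,-.348,.022,-.06]),("tray",S["tray"],[.5095,-.348,.022,-.06]),("rib",S["rib"],[.5255,.0225,.078,.077])):
    p,f=fit({v:ims[v]},segs,p0,False,sig=(1.5,.8),da=.02);print(v,nm,np.round(p*[1e3,1e3,1e3,57.3],1),round(f))
E
python3 go.py 509,-348,75,-3.4
```

```text
top outer [ 505.2 -341.2   22.    -3.9] -97
top pocketrim [ 508.2 -347.    22.    -3.9] -80
top tray [ 509.5 -347.2   22.    -3.5] -81
top rib [526.6  23.6  78.    2.6] -140
side outer [ 501.7 -339.3   22.    -3.6] -141
side pocketrim [ 509.7 -318.9   22.     0.8] -106
side tray [ 508.6 -322.    22.     4. ] -112
side rib [528.5  21.7  78.    5.9] -130
509,-348,75,-3.4 [-0.005, 0.013, 0.08, 0.0, 0.0, 0.0] 24
```

```bash
python3 - <<'E'
from fit import *
ims={c:cv2.imread(f"pics/{c}0.png") for c in("top","side")}
xs=np.arange(-8,9,1.)
for v in (("top",),("side",),("top","side")):
  for nm in("tray","outer"):
    segs=S["tray"] if nm=="tray" else rect(-84,54,-32,32)
    G={c:grads(c,ims[c],1.0) for c in v}
    sc=np.array([[score([.5095+x/1e3,-.348+y/1e3,.022,-.06],segs,G) for y in xs] for x in xs])
    o=np.argsort(sc.ravel())[:6]; print(v,nm,[(509.5+xs[i//17],-348+xs[i%17],round(sc.ravel()[i])) for i in o])
E
```

```text
('top',) tray [(np.float64(509.5), np.float64(-347.0), -92), (np.float64(509.5), np.float64(-348.0), -91), (np.float64(510.5), np.float64(-347.0), -90), (np.float64(508.5), np.float64(-347.0), -90), (np.float64(510.5), np.float64(-348.0), -89), (np.float64(508.5), np.float64(-348.0), -88)]
('top',) outer [(np.float64(505.5), np.float64(-341.0), -107), (np.float64(504.5), np.float64(-341.0), -107), (np.float64(505.5), np.float64(-342.0), -103), (np.float64(504.5), np.float64(-342.0), -103), (np.float64(505.5), np.float64(-340.0), -103), (np.float64(504.5), np.float64(-340.0), -102)]
('side',) tray [(np.float64(506.5), np.float64(-353.0), -136), (np.float64(506.5), np.float64(-352.0), -135), (np.float64(507.5), np.float64(-353.0), -135), (np.float64(506.5), np.float64(-354.0), -135), (np.float64(507.5), np.float64(-354.0), -134), (np.float64(506.5), np.float64(-351.0), -134)]
('side',) outer [(np.float64(501.5), np.float64(-340.0), -143), (np.float64(501.5), np.float64(-341.0), -142), (np.float64(506.5), np.float64(-340.0), -141), (np.float64(507.5), np.float64(-340.0), -140), (np.float64(506.5), np.float64(-341.0), -140), (np.float64(501.5), np.float64(-342.0), -140)]
('top', 'side') tray [(np.float64(509.5), np.float64(-347.0), -222), (np.float64(509.5), np.float64(-348.0), -221), (np.float64(508.5), np.float64(-347.0), -221), (np.float64(508.5), np.float64(-348.0), -220), (np.float64(510.5), np.float64(-347.0), -218), (np.float64(510.5), np.float64(-348.0), -217)]
('top', 'side') outer [(np.float64(506.5), np.float64(-341.0), -241), (np.float64(505.5), np.float64(-341.0), -240), (np.float64(509.5), np.float64(-341.0), -238), (np.float64(506.5), np.float64(-340.0), -238), (np.float64(510.5), np.float64(-341.0), -238), (np.float64(510.5), np.float64(-342.0), -236)]
```

Top view and joint fit both put the tray at about (508.5–509.5, -347.5) mm. I'll aim for (508.7, -347.6), within the ±4 mm clearance, and descend slowly while watching the force.

```bash
python3 go.py 508.7,-347.6,75,-3.4
```

```text
508.7,-347.6,75,-3.4 [-0.006, 0.012, 0.08, 0.0, 0.0, 0.0] 24
```

Call:
{"method": "carry_out", "body": {
  "commands": [
    [-0.003,0.006,0,0,0,0,-1],
    [-0.006,0.012,0.02,0,0,0,-1],
    [-0.006,0.012,0.04,0,0,0,-1],
    [-0.006,0.012,0.06,0,0,0,-1],
    [-0.006,0.012,0.08,0,0,0,-1],
    [-0.006,0.012,0.08,0,0,0,-1],
    [-0.006,0.012,0.08,0,0,0,-1]
  ]
}}

```text
t: 12.6
position: [0.5081, -0.3479, 0.0743]
orientation: [1.0, -0.03, -0.0, -0.0]
contact_force: [0.6, 0.7, -4.0]
finger_gap: 0.0138
grip_force: 30.0
```

```bash
python3 go.py 508.7,-347.6,62,-3.4;python3 -c "
from workcell import bot
s=bot.read_state();print(s['position'],s['contact_force'],s['ft_torque'])"
```

```text
508.7,-347.6,62,-3.4 [0.002, -0.001, 0.041, -0.0, 0.0, 0.0] 12
[ 0.50813259 -0.34792857  0.07432125] [ 0.57117745  0.69257798 -3.9671015 ] [ 0.01035127  0.02190066 -0.01425513]
```

Position is as planned. Next is a slow descent past the rim, which would be contacted at about 68 mm.

Call:
{"method": "carry_out", "body": {
  "commands": [
    [0,0,0.008,0,0,0,-1],
    [0,0,0.016,0,0,0,-1],
    [0,0,0.024,0,0,0,-1],
    [0,0,0.032,0,0,0,-1],
    [0,0,0.036,0,0,0,-1],
    [0,0,0.036,0,0,0,-1]
  ]
}}

```text
t: 13.1
position: [0.5082, -0.348, 0.0637]
orientation: [1.0, -0.03, -0.0, -0.0]
contact_force: [-0.7, 0.6, -3.6]
finger_gap: 0.0141
grip_force: 30.0
```

Call:
{"method": "carry_out", "body": {
  "commands": [
    [0,0,0.005,0,0,0,-1],
    [0,0,0.01,0,0,0,-1],
    [0,0,0.015,0,0,0,-1],
    [0,0,0.02,0,0,0,-1],
    [0,0,0.02,0,0,0,-1]
  ]
}}

```text
t: 13.52
position: [0.5082, -0.348, 0.0577]
orientation: [1.0, -0.03, -0.0, -0.0]
contact_force: [-0.7, 0.8, -3.1]
finger_gap: 0.0135
grip_force: 30.0
```

It is past the rim with no contact. I'll lower it the last 3 mm to the floor.

Call:
{"method": "carry_out", "body": {
  "commands": [
    [0,0,0.003,0,0,0,-1],
    [0,0,0.006,0,0,0,-1],
    [0,0,0.009,0,0,0,-1],
    [0,0,0.009,0,0,0,-1]
  ]
}}

```text
t: 13.85
position: [0.5082, -0.348, 0.0552]
orientation: [1.0, -0.03, -0.0, -0.0]
contact_force: [-0.0, 1.1, -3.4]
finger_gap: 0.0138
grip_force: 30.0
```

Call:
{"method": "carry_out", "body": {
  "commands": [
    [0,0,0.002,0,0,0,-1],
    [0,0,0.004,0,0,0,-1],
    [0,0,0.004,0,0,0,-1]
  ]
}}

```text
t: 14.1
position: [0.5082, -0.348, 0.054]
orientation: [1.0, -0.03, -0.0, 0.0]
contact_force: [1.2, -0.1, -2.4]
finger_gap: 0.014
grip_force: 30.0
```

Call:
{"method": "carry_out", "body": {
  "commands": [
    [0,0,0.002,0,0,0,-1],
    [0,0,0.004,0,0,0,-1],
    [0,0,0.004,0,0,0,-1]
  ]
}}

```text
t: 14.35
position: [0.5083, -0.3481, 0.0538]
orientation: [1.0, -0.03, 0.0, 0.0]
contact_force: [-2.9, 2.9, 5.8]
finger_gap: 0.0141
grip_force: 30.0
```

It made contact with the floor at the expected height of 54 mm. I'll release and retreat straight up.

Call:
{"method": "carry_out", "body": {
  "commands": [
    [0,0,-0.003,0,0,0,-0.4],
    [0,0,-0.003,0,0,0,-0.4],
    [0,0,-0.003,0,0,0,-0.4],
    [0,0,-0.003,0,0,0,-0.4],
    [0,0,-0.06,0,0,0,-0.4],
    [0,0,-0.15,0,0,0,-0.4],
    [0,0,-0.28,0,0,0,-0.4],
    [0,0,-0.4,0,0,0,-0.4],
    [0,0,-0.53,0,0,0,-0.4],
    [0,0,-0.6,0,0,0,-0.4]
  ]
}}

```text
t: 15.18
position: [0.5089, -0.3486, 0.2374]
orientation: [1.0, -0.029, 0.002, 0.002]
contact_force: [-0.0, -0.4, -0.6]
finger_gap: 0.0288
grip_force: 0.0
```

Call:
{"method": "carry_out", "body": {
  "commands": [
    [0,0.1,0,0,0,0,-0.4],
    [-0.1,0.2,0,0,0,0,-0.4],
    [-0.2,0.3,0,0,0,0,-0.4],
    [-0.3,0.4,0,0,0,0,-0.4],
    [-0.4,0.5,0,0,0,0,-0.4],
    [-0.5,0.6,0,0,0,0,-0.4],
    [-0.6,0.7,0,0,0,0,-0.4],
    [-0.7,0.75,0,0,0,0,-0.4],
    [-0.75,0.8,0,0,0,0,-0.4],
    [-0.75,0.8,0,0,0,0,-0.4]
  ]
}}

```text
t: 16.02
position: [0.266, -0.5767, 0.2327]
orientation: [1.0, -0.032, -0.0, 0.0]
contact_force: [-0.3, -0.3, -0.1]
finger_gap: 0.0288
grip_force: 0.0
```

```bash
python3 - <<'E'
from fit import *
ims={}
for c in("top","side"):
    im=bot.read_camera(c)[:,:,::-1].copy(); cv2.imwrite(f"pics/{c}9.png",im); ims[c]=im
    for n in("load_module","small_module","tray_medium","handle"): print(c,n,[(round(r["conf"],2),np.round(r["position"]).tolist()) for r in bot.regions_of(c,n)][:3])
r,f=fit(ims,S["rib"],[.5085,-.348,.078,-.06],sig=(1.5,1.),da=.03);print("rib",np.round(r*[1e3,1e3,1e3,57.3],1),f)
print([np.round(proj(c,np.array([[.5085,-.348,.078]])),1).tolist() for c in ims])
d=cv2.absdiff(ims["side"],cv2.imread("pics/side0.png")).max(2)
b=[(cv2.boundingRect(k)) for k in cv2.findContours((cv2.medianBlur(d,5)>40).astype(np.uint8),0,2)[0] if cv2.contourArea(k)>40];print(b)
E
```

```text
top load_module [(0.68, [488.0, 275.0])]
top small_module [(0.67, [442.0, 239.0])]
top tray_medium [(0.63, [476.0, 297.0])]
top handle [(0.65, [154.0, 260.0]), (0.59, [138.0, 360.0]), (0.59, [237.0, 323.0])]
side load_module [(0.79, [362.0, 206.0])]
side small_module [(0.89, [339.0, 217.0])]
side tray_medium [(0.58, [382.0, 220.0])]
side handle [(0.72, [278.0, 344.0]), (0.68, [396.0, 386.0]), (0.59, [372.0, 308.0])]
rib [ 507.  -339.3   93.    -6.2] -271.5456237792969
[[[495.2, 272.2]], [[367.6, 195.8]]]
[(325, 373, 21, 10), (472, 346, 31, 7), (478, 328, 57, 13), (262, 304, 68, 50), (468, 269, 88, 12), (305, 258, 39, 32), (543, 218, 8, 32), (554, 204, 9, 25), (352, 194, 31, 25), (544, 165, 31, 33), (508, 92, 20, 126), (454, 76, 13, 137), (541, 0, 23, 66), (509, 0, 4, 26), (450, 0, 20, 69)]
```

The rib fit drifted and isn't usable, so I'll check the seating another way: compare the changed pixels and the dark rib blob with the projected seated model.

```bash
python3 - <<'E'
from fit import *
a=np.array
def box(x,y,z0,z1): return a([[i,j,k] for i in(-x,x) for j in(-y,y) for k in(z0,z1)])/1e3
for c in("top","side"):
    im=cv2.imread(f"pics/{c}9.png")
    def bb(P,p): u=proj(c,place(p,P)); return np.round(np.r_[u.min(0),u.max(0)],1).tolist()
    u=proj(c,a([[.5085,-.348,.06]]))[0].astype(int)
    p=[.5085,-.348,.008,-.06]; R=bb(box(30,7,40,70),p); F=bb(box(40,20,12,40),p); print(c,"rib pred",R,"fins pred",F)
    x0,y0,x1,y1=[int(v) for v in (F[0]-8,min(F[1],R[1])-8,F[2]+9,F[3]+9)]
    g=im[y0:y1,x0:x1].astype(int).mean(2)
    for nm,m in(("dark",g<45),("bright",g>120 if c=="side" else g>110)):
        n,l,s,ce=cv2.connectedComponentsWithStats(m.astype(np.uint8))
        print(nm,[(q[0]+x0,q[1]+y0,q[0]+q[2]+x0,q[1]+q[3]+y0,q[4]) for q in s[1:].tolist() if q[4]>12])
    for rr in g[::2].astype(int): print(" ".join(f"{v:3d}" for v in rr[::2]))
E
```

```text
top rib pred [486.9, 256.8, 499.5, 288.6] fins pred [476.8, 252.9, 502.0, 294.8]
dark [(474, 251, 500, 299, 267), (468, 252, 473, 303, 62), (488, 257, 501, 287, 293)]
bright [(483, 252, 503, 256, 44), (480, 257, 488, 264, 38), (480, 266, 488, 273, 36), (480, 275, 487, 282, 33), (479, 284, 501, 293, 85), (471, 301, 490, 303, 27)]
105 104 107 104 106 107 107 103 105 104 107 106 103 103 104 102 104 104 105 107 104 104
105 100 102  97 101 102 102 105 104 104 105 106 105 105 103 104 105 105 104 104 104 103
108  89  58  80  81  83  83  86  88  89  91  91  92  94 100 101 104 104 106 104 103 106
104  84  43  78  52  48  50  56  65  67  72  73  76  78  78  82  85  84  92 105 103 103
102  75  39  75  39  14  34  78 118 101  91  88  80  75  75  69  66  72  93 106 104 104
106  72  49  75  30  30  54  80 123 124 124 126 128 131 133 128 125 113  92 102 103 108
105  71  49  72  32  31  98  88  68  62  60  60  56  68  72  79  86  95  94 106 104 106
107  64  49  72  28  35 111 127 125 105 101  44  18  28  35  33  33  73  94 105 105 101
104  63  50  73  19  39 104 128 126 111  97  23  18  34  35  25  
[... 3615 characters left out ...]
 132  95  84  60  98 132 205
 42 176 144  77  77 110 114 106 109 126 129 120 160 158 120 167 217 139  91  52  26 108 121 210
113 122  82  89  79  91  90  98  99  94  93  90 102 111 117 119 122 114  81  22  50 121 164 135
215 100  67  62  63  66  67  68  71  70  88  88  93  81  99  94  91  94  59  40 110 140 164 100
118  87  91  94  83  58  62  64  63  64  66  65  65  65  60  64  73  82  87  86 107 222 206 200
108  82  52 106 138 203 202 197 164 139  50  50  57  61  66  65  62  67  64  57  52 108 145 170
109  77  32 121 192 224 227 238 238 156  58  53  41  29  26  32  39  45  49  58  33  12  14  15
109  42  72 120 220 108  81 108 214  95 184 187 167 152 150 115  77  58  50  34  22  19   8  10
```

The rib blob matches the seated model within about 1 px in both views. Resting on the rim instead would shift it about 5 px. The module is home and flat, so I'll hand the job in.

```bash
python3 -c "
from workcell import bot
print(bot.job_done())"
```

```text
the job is handed in; nothing more can be done
None
```

The job is handed in: I turned the isolator to its off stop first, then lifted the load module out of the dock and set it flat in the five-stripe tray, at about 17 s of the 53 s allowed; the hand-in call gave no verdict.

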